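Square a leaded-glass light into the corner press and punch its frame

TASK

Clear the small offcut from the bed of the corner press into the square steel tray. Then lay the long framed glass strip flat on the bed and push it fully home, its long side flush against the long fence and its end flush against the short stop. Only then press the sprung lever down to its stop and let it come back up, leaving the strip square in the corner and the other things on the bench where they are.

Things in the scene. Friction and masses are not known exactly. Their poses are not given: they have to be found in the camera images.
- press: bench corner press, fixed; origin on the table under the inside corner of its fences. Grey bed plate 8 mm thick, x -130 to +20, y -20 to +240 mm. Long aluminium fence: inside face x=0, y -20 to +240 mm. Short stop: inside face y=0, x -110 to 0 mm. Both are 20 mm thick, tops at z=32 mm
- press_head (a point): lowest front point of the press's green head, which overhangs the fence corner: at x=-23, y=+11, z=122 mm in the press frame. The head is carried by a green column, x 30 to 80, y -55 to -5 mm, 162 mm high; its thin ram at x=-8, y=6 ends at z=66 mm with the lever up, 27 mm with it down
- fence_corner (a point): inside corner of the two fences at the height of the bed's top (z=8 mm); axes as the press
- lever (a joint): sprung lever of the press, rad: 0 = up (raised 0.45 rad above level, pointing to the press's -y), 0.70 = fully down at its stop (0.25 rad below level). Hinge along the press's x axis at x=55, y=-30, z=135 mm in the press frame. Some 8 N on the pad holds it down; a spring brings it back up
- lever_pad (a point): middle of the top face of the lever's black plastic grip (30 mm wide, 90 mm long, 16 mm thick), 135 mm along the lever from its hinge; moves with the lever
- panel: the long framed glass strip: zinc frame with a ladder of glass panes, 200 mm (its x) by 56 mm (its y), 18 mm high, about 0.35 kg; either end and either side may go to the fences. Origin under its centre
- offcut: small leaded-glass offcut, 70 mm (its x) by 30 mm (its y), 16 mm high, lying on the press bed. Origin under its centre
- tray: square open steel tray, fixed, 140 x 140 mm, walls 4 mm thick and 35 mm high, floor 4 mm thick; origin under its centre
- short_panel: short framed strip like the panel but only 140 mm long (56 wide, 18 high), a bystander; origin under its centre, long axis x
- bottle: amber glass bottle, 56 mm diameter, 150 mm tall, bystander; origin under its centre
- jar: white ceramic cup, 70 mm diameter, 95 mm tall, bystander; origin under its centre
- reel: metal solder reel, 70 mm diameter, 50 mm tall, bystander; origin under its centre
- pot: squat lidded jar, 56 mm diameter, 60 mm tall, bystander; origin under its centre

How it is judged:
By the outcome, as a careful person would: the job done as asked, in the order asked, and still so for the second after the job is handed in, with the robot touching nothing.
It also fails if it takes over 72 s, if anything falls off the work surface, if the arm or the gripper's body presses on something with over 40 N, if the wrist force passes 120 N, or if a joint passes its speed limit or range.

ROBOT

A 6-joint arm with a two-finger parallel gripper is mounted at the origin on the work surface. World frame = base frame: x ahead of the robot, y to its left, z up, the work surface at z = 0. Lengths are in m, angles in rad, forces in N, time in s.
With the tool pointing down it reaches from about 0.3 to 0.775 m from the base axis. Payload 14.6 kg.
Tool frame: the origin (TCP) lies midway between the tips of the shut fingers; the grasp point (between the pads) lies 19 mm behind it (ctrl.pinch_z is the z of the grasp point in the tool frame, in m); z points along the fingers, y is the line along which they close (so a half turn about z gives the same grasp; the last joint's range is limited). The gripper opens to 94 mm and grips with 3 to 60 N. Pads are 16 mm wide; open, the fingers measure 119 mm over their backs; the gripper's body (75 mm by 177 mm) begins 78 mm behind the grasp point.
Start: joints at [-1.35, 0.3, 1.521, -0, 1.321, -0.067], TCP at [0.156, -0.527, 0.182] pointing down, gripper open.
Joint ranges: [-3.03, 3.03], [-0.79, 2.21], [0.23, 2.52], [-1.04, 4.18], [0, 3.07], [-2.55, 2.55]. Speed limits (rad/s): [2.22, 2.22, 2.57, 3.14, 3.14, 3.14].

INTERFACE

Orientations are given as [roll, pitch, yaw] about the fixed x, y, z axes, in that order (R = Rz(yaw) Ry(pitch) Rx(roll)).
In Python, from station import ctrl, camera, ticket gives the robot as it stands. The module is installed in compiled form; this text tells all that it offers.
- The arm moves only by the shell command python3 -m inch 'ROWS' [FORCE]. ROWS is text: rows parted by semicolons, each of 7 numbers parted by spaces: the opening, from -1 (shut) to 1 (fully open), then the shift along the tool's x, y, z in units of 0.03 m (1.0 is 0.03 m), then the turn, a rotation vector about the tool's x, y, z in units of 10 degrees (1.0 is 10 degrees). In form: grip dx dy dz rx ry rz; .... A call has 1 to 10 rows; each row shifts and turns the commanded pose from where the row before left it, along the tool's axes as they then stand; what a row does not reach is not made up. A row lasts 1/8 s, in which the tool goes at most 62.5 mm and 10.7 degrees, less where a joint would pass 70% of its speed; a pose out of reach is approached as far as the arm can. A call with a number of a shift or a turn outside -1 to 1 is refused whole. A call with a gripper value outside its range is refused whole. The fingers move at their own pace and stop on an object; FORCE is the grip in N (left out, the last holds). Time passes only in rows, so rows that do not move let the fingers close. It gives the time, the measured TCP pose, the force, the opening and the grip force at its end, in the units of the state.
- ctrl.get_obs(): the state, without advancing time (a new reading comes with each control period).
- camera(name): name is "scene" or "side" or "wrist"; returns a dict with "img" (400x640x3 uint8, blue, green, red), "range_z" (400x640 float32, m along the optical axis (not along the pixel's ray), 0 where there is no reading), "intrinsics" (3x3 intrinsics, pixels), "view" (4x4, takes a point from world to camera coordinates). Camera axes: x right, y down, z forward; pixel columns grow to the right and rows downward; lengths in m; the calibration is good to about 2 mm. A picture is of the moment at which its call begins.
- ticket.hand_in(): hands the job in; it is judged then, once.
The state is a dict: "time_s": time; "qpos": joint angles; "joint_vel": joint speeds; "tau": joint torques, N m; "ee_pos": TCP position; "eef_rot": TCP orientation; "force": force on the tool from outside, world axes, zero at the start; "moment": the same for the moment, N m; "grip_width": finger opening in m; "grip_force": force on a finger pad.
Only numpy, scipy, OpenCV 4.12 (cv2) and the standard library are available. Lean on these libraries where they do the work, as an engineer would, in place of code of your own. Each camera call takes 0.05 s, during which the arm holds its last target. There are 200 camera calls.

## Working session

There is one attempt and no reset: what is moved stays moved. The work goes in short steps, Python scripts to look and compute and a shell command to move; the robot and the scene stay as the last step left them, time stands still between calls to the robot, and variables do not carry over. Pictures are saved under pics/ and viewed, at most 13 in all, crops included, and the job is handed in when it is done.

```bash
mkdir -p pics
cat > h.py <<'E'
import numpy as np, cv2
from station import ctrl, camera, ticket
def snap(n,f=None):
    c=camera(n)
    if f: cv2.imwrite('pics/'+f,c['img'])
    np.savez('/tmp/'+n,**c)
    return c
def load(n): return dict(np.load('/tmp/'+n+'.npz'))
def pts(c):
    K=c['intrinsics'];z=c['range_z'];v,u=np.mgrid[:400,:640]
    p=np.stack([(u-K[0,2])/K[0,0]*z,(v-K[1,2])/K[1,1]*z,z],-1)
    T=np.linalg.inv(c['view']);w=p@T[:3,:3].T+T[:3,3]
    w[z==0]=np.nan
    return w
def ray(c,u,v,h):
    K=c['intrinsics'];T=np.linalg.inv(c['view'])
    d=T[:3,:3]@np.array([(u-K[0,2])/K[0,0],(v-K[1,2])/K[1,1],1.]);o=T[:3,3]
    return o+d*(h-o[2])/d[2]
E
python3 - <<'E'
from h import *
for n in('scene','side'):
    c=snap(n,n+'0.png');print(n,np.linalg.inv(c['view'])[:3].round(3).tolist(),c['intrinsics'][0,0])
o=ctrl.get_obs();print(o);print(ctrl.pinch_z)
E
```

```text
scene [[-0.787, 0.437, -0.435, 1.401], [0.617, 0.544, -0.569, 1.11], [-0.012, -0.716, -0.698, 1.47]] 501.51147348937815
side [[-0.991, -0.098, 0.089, 0.456], [-0.132, 0.706, -0.695, 0.892], [0.005, -0.701, -0.713, 1.053]] 438.7682091130478
{'time_s': 0.1, 'qpos': array([-1.34956749e+00,  3.00439605e-01,  1.52151336e+00,  3.91783800e-05,
        1.32069121e+00, -6.65692630e-02]), 'joint_vel': array([-0.00118988, -0.00254137, -0.00117952,  0.00154276,  0.00064325,
        0.00036674]), 'tau': array([ 2.00384588e-03, -5.32635927e+01, -3.53280866e+01,  7.09961937e-02,
        2.34805467e-02, -6.08176993e-05]), 'ee_pos': array([ 0.15608068, -0.52712156,  0.18103227]), 'eef_rot': array([-3.14054599e+00, -1.07812150e-04,  2.87788330e-01]), 'force': array([-0.11024069, -0.10650309, -0.23362361]), 'moment': array([ 0.05069628, -0.04241236, -0.00410021]), 'grip_force': 0.0, 'grip_width': 0.09408469406808014}
-0.0188
```

View pics/scene0.png

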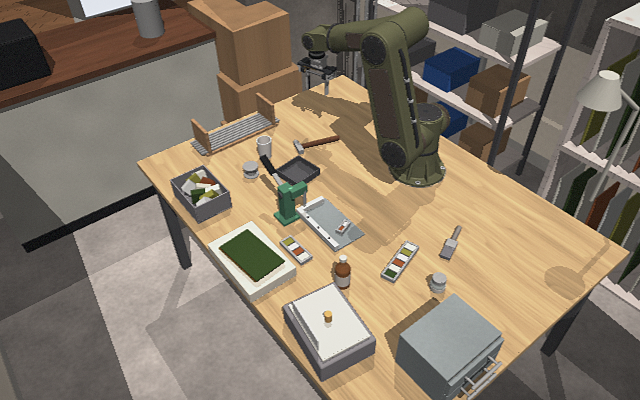

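View pics/side0.png

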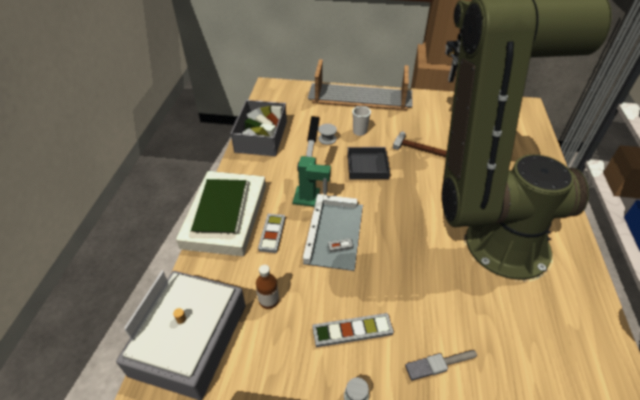

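The scene view shows the panel at (400,262), the press bed at (330,222) with the offcut at (343,227), the tray at (298,170), the lever at (268,165), and the short panel at (295,248). In the side view the panel is at (352,330), the offcut at (340,245) and the tray at (369,163).

Run:
```python
from h import *
C={n:load(n) for n in('scene','side')}
W={n:pts(c) for n,c in C.items()}
for n,l in dict(scene=[(400,262),(343,227),(330,215),(298,170),(265,165),(295,248),(343,275),(264,145),(250,170),(438,283)],side=[(352,330),(340,245),(335,220),(369,163),(313,130),(272,232),(266,285),(361,120),(328,132),(357,388)]).items():
    for u,v in l: print(n,u,v,W[n][v,u].round(3), end=' | ')
    print()
# table z check
for n in W: print(n, W[n][300,470] if n=='side' else W[n][250,500])
P=np.concatenate([W[n].reshape(-1,3) for n in W]);I=np.concatenate([C[n]['img'].reshape(-1,3) for n in W])
P0=P
def sel(c,r,z0,z1):
    m=(np.hypot(P[:,0]-c[0],P[:,1]-c[1])<r)&(P[:,2]>z0)&(P[:,2]<z1);return P[m]
# topdown maps z-buffer 1.5mm
import sys
x0,x1,y0,y1=0.25,0.80,-0.45,0.45
s=0.0015
H=np.zeros((int((x1-x0)/s)+1,int((y1-y0)/s)+1,3),np.uint8);Z=np.full(H.shape[:2],-1.)
for p,q in zip(P,I):
    if x0<p[0]<x1 and y0<p[1]<y1 and p[2]<0.3:
        i=int((x1-p[0])/s);j=int((y1-p[1])/s)
        if p[2]>Z[i,j]: Z[i,j]=p[2];H[i,j]=q
cv2.imwrite('pics/top.png',H)
```

```text
scene 400 262 [0.448 0.348 0.012] | scene 343 227 [0.506 0.087 0.023] | scene 330 215 [ 0.497 -0.006  0.011] | scene 298 170 [ 0.425 -0.325  0.002] | scene 265 165 [ 0.638 -0.242  0.196] | scene 295 248 [0.714 0.05  0.014] | scene 343 275 [0.691 0.306 0.086] | scene 264 145 [ 0.503 -0.47   0.095] | scene 250 170 [ 0.621 -0.41   0.05 ] | scene 438 283 [0.441 0.521 0.058] | 
side 352 330 [0.444 0.347 0.013] | side 340 245 [0.502 0.084 0.02 ] | side 335 220 [ 0.529 -0.022  0.008] | side 369 163 [ 0.437 -0.318  0.002] | side 313 130 [ 0.628 -0.23   0.195] | side 272 232 [0.715 0.055 0.01 ] | side 266 285 [0.67  0.302 0.104] | side 361 120 [ 0.482 -0.473  0.076] | side 328 132 [ 0.6   -0.419  0.048] | side 357 388 [0.422 0.507 0.058] | 
scene [0.10229145 0.53871257 0.00121435]
side [ 0.13165154  0.20721417 -0.00185532]
```

View pics/top.png

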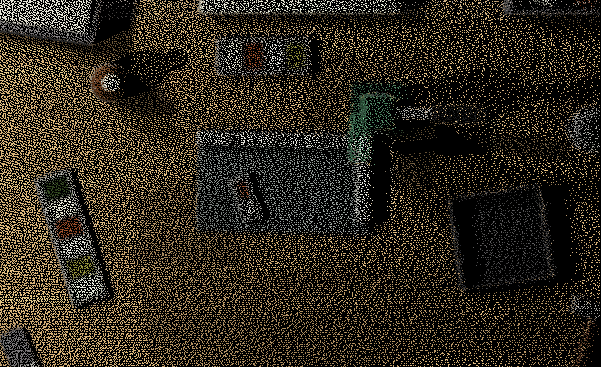

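The top-down map shows the press nearly axis-aligned with the world: long fence on the +x side, short stop on the −y side, offcut near (245,195), panel at (73,238), tray at (505,237).

```bash
cat > m.py <<'E'
from h import *
C={n:load(n) for n in('scene','side')}
W={n:pts(c) for n,c in C.items()}
def rect(name,c,r,z0,z1,mask=None):
    for n in W:
        P=W[n];m=(np.hypot(P[...,0]-c[0],P[...,1]-c[1])<r)&(P[...,2]>z0)&(P[...,2]<z1)
        m=cv2.morphologyEx(m.astype(np.uint8),cv2.MORPH_OPEN,np.ones((2,2),np.uint8))
        k,l,st,_=cv2.connectedComponentsWithStats(m)
        if k<2: print(name,n,'none');continue
        b=1+np.argmax(st[1:,4]);q=P[l==b]
        (x,y),(w,h),a=cv2.minAreaRect((q[:,:2]*1000).astype(np.float32))
        print(name,n,len(q),'c',round(x,1),round(y,1),'wh',round(w,1),round(h,1),'a',round(a,2),'z',np.median(q[:,2]).round(4))
E
python3 - <<'E'
from m import *
rect('panel',(0.447,0.348),.13,.009,.03)
rect('off',(0.505,0.087),.06,.016,.035)
rect('short',(0.715,0.05),.1,.008,.03)
rect('tray',(0.43,-0.32),.12,.02,.05)
rect('bed',(0.51,0.03),.2,.004,.013)
rect('bottle',(0.68,0.302),.05,.02,.2)
rect('pot',(0.43,0.51),.05,.05,.08)
rect('jar',(0.49,-0.47),.06,.08,.12)
rect('reel',(0.61,-0.41),.06,.04,.07)
rect('lever',(0.63,-0.24),.08,.15,.25)
# fences
for n in W:
    P=W[n]
    m=(P[...,2]>.026)&(P[...,2]<.037)&(P[...,0]>.40)&(P[...,0]<.64)&(P[...,1]>-.14)&(P[...,1]<.2)
    q=P[m];A=q[(q[:,0]>.57)&(q[:,1]>-.04)];B=q[(q[:,1]<-.06)&(q[:,0]<.56)]
    for t,Q in(('long',A),('short',B)):
        i=1 if t=='long' else 0
        bins=np.arange(Q[:,i].min(),Q[:,i].max(),.02)
        lo=[];hi=[];xs=[]
        for b in bins:
            s=Q[(Q[:,i]>=b)&(Q[:,i]<b+.02)]
            if len(s)>8: xs.append(b+.01);lo.append(np.percentile(s[:,1-i],2));hi.append(np.percentile(s[:,1-i],98))
        print(n,t,Q[:,i].min().round(4),Q[:,i].max().round(4),np.round(xs,3).tolist(),np.round(lo,4).tolist(),np.round(hi,4).tolist())
E
```

```text
panel scene 638 c 443.9 343.3 wh 207.5 51.6 a 17.42 z nan
panel side 1656 c 439.3 342.2 wh 205.7 57.0 a 20.39 z nan
off scene 106 c 500.9 82.4 wh 77.6 29.8 a 20.34 z 0.0215
off side 211 c 496.0 81.6 wh 78.7 33.4 a 26.81 z 0.0204
short scene 460 c 711.4 57.3 wh 141.4 71.2 a 89.35 z nan
short side 688 c 712.6 50.3 wh 54.6 155.3 a 0.17 z 0.0137
tray scene 214 c 422.0 -308.0 wh 142.6 157.6 a 31.85 z nan
tray side 184 c 434.5 -294.0 wh 149.3 132.7 a 8.01 z nan
bed scene 616 c 469.2 75.7 wh 237.5 111.9 a 55.8 z nan
bed side 1931 c 466.0 37.5 wh 244.2 122.5 a 59.92 z nan
bottle scene 399 c 646.5 241.6 wh 168.7 39.0 a 49.33 z nan
bottle side 705 c 671.9 245.6 wh 49.7 138.2 a 1.26 z nan
pot scene 143 c 405.2 503.3 wh 81.3 41.2 a 26.22 z nan
pot side 390 c 410.7 503.1 wh 60.8 43.7 a 40.01 z nan
jar scene 45 c 468.6 -527.7 wh 135.0 58.7 a 57.11 z 0.0831
jar side 44 c 502.3 -495.6 wh 26.2 62.4 a 21.9 z nan
reel scene 126 c 596.1 -449.3 wh 107.1 63.9 a 57.64 z 0.0489
reel side 174 c 586.8 -447.6 wh 106.6 58.3 a 49.33 z nan
lever scene 211 c 584.4 -320.8 wh 363.1 58.6 a 65.79 z nan
lever side 304 c 633.3 -362.6 wh 30.7 413.0 a 3.16 z nan
scene long -0.0395 0.153 [-0.03, -0.01, 0.01, 0.03, 0.05, 0.07, 0.09, 0.11, 0.13, 0.15] [0.5769, 0.5797, 0.5784, 0.5827, 0.5816, 0.5827, 0.5814, 0.585, 0.5846, 0.5831] [0.5997, 0.5986, 0.6002, 0.6016, 0.6026, 0.6028, 0.6013, 0.6038, 0.6041, 0.6013]
scene short 0.4664 0.5599 [0.476, 0.496, 0.516, 0.536, 0.556] [-0.1083, -0.1083, -0.1037, -0.1086, -0.1072] [-0.081, -0.0823, -0.0842, -0.0807, -0.084]
side long -0.0395 0.1543 [-0.03, -0.01, 0.01, 0.03, 0.05, 0.07, 0.09, 0.11, 0.13, 0.15] [0.5775, 0.5786, 0.5792, 0.5797, 0.5803, 0.5814, 0.5805, 0.5822, 0.5821, 0.5825] [0.5977, 0.5972, 0.5985, 0.599, 0.5993, 0.6, 0.6007, 0.6005, 0.6016, 0.601]
side short 0.4683 0.5592 [0.478, 0.498, 0.518, 0.538, 0.558] [-0.1026, -0.1046, -0.1038, -0.1039, -0.105] [-0.0819, -0.0824, -0.0815, -0.0796, -0.082]
```

```bash
sed -i 's/m=cv2.morphologyEx.*/m=m.astype(np.uint8);m=cv2.dilate(cv2.erode(m,np.ones((3,3))),np.ones((3,3)))/; s/q=P\[l==b\]/q=P[l==b];q=q[~np.isnan(q[:,0])]/' m.py
python3 - <<'E'
from m import *
rect('panel',(0.447,0.348),.13,.012,.03)
rect('off',(0.5,0.085),.06,.017,.035)
rect('short',(0.715,0.05),.1,.012,.03)
rect('tray',(0.43,-0.32),.12,-.02,.012)
rect('lever',(0.63,-0.24),.1,.15,.25)
rect('bottle',(0.68,0.302),.05,.02,.2)
rect('pot',(0.43,0.51),.05,.05,.08)
rect('jar',(0.49,-0.47),.06,.08,.12)
rect('reel',(0.61,-0.41),.06,.04,.07)
P=W['side']
# tray rim corners by top-height points
for n in W:
    P=W[n];m=(P[...,2]>.029)&(P[...,2]<.04)&(np.hypot(P[...,0]-.435,P[...,1]+.315)<.12);q=P[m]
    print(n,len(q),cv2.minAreaRect((q[:,:2]*1000).astype(np.float32)))
    dark=(C[n]['img'].max(-1)<60)
    m=(P[...,2]>.15)&(P[...,2]<.25)&(np.hypot(P[...,0]-.635,P[...,1]+.23)<.1)&dark;q=P[m];print('grip',len(q),q.min(0).round(3),q.max(0).round(3),q.mean(0).round(3))
E
```

```text
panel scene 261 c 471.3 351.5 wh 150.2 56.0 a 17.22 z 0.0164
panel side 915 c 443.1 343.6 wh 200.2 58.7 a 18.07 z 0.0153
off scene 89 c 503.2 82.0 wh 72.1 32.0 a 20.15 z 0.0235
off side 199 c 501.7 81.0 wh 69.6 33.5 a 20.57 z 0.0215
short scene 314 c 716.8 55.5 wh 58.5 145.7 a 0.79 z 0.0172
short side 93 c 732.4 24.2 wh 22.1 78.9 a 0.5 z 0.0155
tray scene 351 c 428.8 -319.9 wh 119.1 118.8 a 6.64 z 0.0045
tray side 725 c 382.4 -292.0 wh 237.7 128.9 a 59.01 z -0.0013
lever scene 222 c 629.3 -212.2 wh 34.8 136.0 a 0.27 z 0.1912
lever side 332 c 628.8 -211.5 wh 133.9 30.4 a 87.77 z 0.1899
bottle scene 397 c 683.1 290.0 wh 47.5 53.9 a 50.45 z 0.0928
bottle side 703 c 672.8 292.4 wh 56.1 46.3 a 16.51 z 0.0938
pot scene 139 c 422.9 508.4 wh 49.4 49.8 a 78.27 z 0.0595
pot side 404 c 422.1 507.7 wh 48.5 47.8 a 6.38 z 0.0585
jar scene 18 c 509.0 -481.9 wh 14.8 23.3 a 58.39 z 0.0911
jar side 25 c 499.4 -474.3 wh 11.6 24.3 a 65.93 z 0.0861
reel scene 116 c 607.0 -431.4 wh 65.9 63.6 a 62.4 z 0.0504
reel side 174 c 603.8 -434.6 wh 64.4 67.1 a 8.43 z 0.0481
scene 135 ((443.9748840332031, -300.0271301269531), (148.39666748046875, 151.15452575683594), 7.629232883453369)
grip 134 [ 0.614 -0.276  0.171] [ 0.647 -0.196  0.222] [ 0.63  -0.236  0.2  ]
side 196 ((442.3406982421875, -300.3793640136719), (140.19139099121094, 147.5073699951172), 8.006768226623535)
grip 153 [ 0.615 -0.274  0.178] [ 0.639 -0.199  0.218] [ 0.628 -0.235  0.199]
```

```bash
cat > g.py <<'E'
import sys
from h import *
from scipy.spatial.transform import Rotation as R
def go(x,y,z,yaw):
    "shift (tool units) & turn left to a tool-down world pose (yaw deg)"
    o=ctrl.get_obs();A=R.from_euler('xyz',o['eef_rot']);B=R.from_euler('xyz',[np.pi,0,np.radians(yaw)])
    print('shift',(A.inv().apply(np.array([x,y,z])-o['ee_pos'])/.03).round(3),'turn',np.degrees((A.inv()*B).as_rotvec()/10).round(3),'t',o['time_s'])
# press frame -> world
PX,PY,PYAW=.5765,-.0825,-.027
def pw(x,y): c,s=np.cos(PYAW),np.sin(PYAW);return PX+c*x-s*y,PY+s*x+c*y
if __name__=='__main__': 
    a=list(map(float,sys.argv[1:]))
    if len(a)==5: a[:2]=pw(a[0],a[1]);a=a[:4]; print('world',np.round(a[:2],4))
    go(*a)
E
python3 -m inch '1 1 -0.96 0 0 0 0;1 1 -0.96 0 0 0 0;1 1 -0.96 0 0 0 0;1 1 -0.96 0 0 0 0;1 1 -0.96 0 0 0 0;1 1 -0.96 0 0 0 0;1 1 -0.96 0 0 0 0;1 1 -0.96 0 0 0 0;1 1 -0.96 0 0 0 0' 15
python3 -m inch '1 1 -0.96 0 0 0 0;1 1 -0.96 0 0 0 0;1 1 -0.96 0 0 0 0;1 1 -0.96 0 0 0 0;1 1 -0.96 0 0 0 0;1 1 -0.96 0 0 0 0;1 1 -0.96 0 0 0 0;1 0 0 0 0 0 -0.4;1 0 0 0 0 0 0'
python3 - <<'E'
from g import *
go(.502,.0815,.011,20.4)
c=snap('wrist','w1.png')
E
```

```text
time_s: 1.23
ee_pos: [0.3418, -0.2009, 0.1815]
eef_rot: [-3.142, 0.0, 0.288]
force: [-0.4, 0.1, 0.4]
grip_width: 0.094
grip_force: 0.0
time_s: 2.35
ee_pos: [0.4854, 0.051, 0.1812]
eef_rot: [-3.141, 0.001, 0.358]
force: [0.4, -0.1, -0.3]
grip_width: 0.0943
grip_force: 0.0
shift [ 0.88  -0.758  5.671] turn [-0.001  0.005  0.011] t 2.35
```

View pics/w1.png

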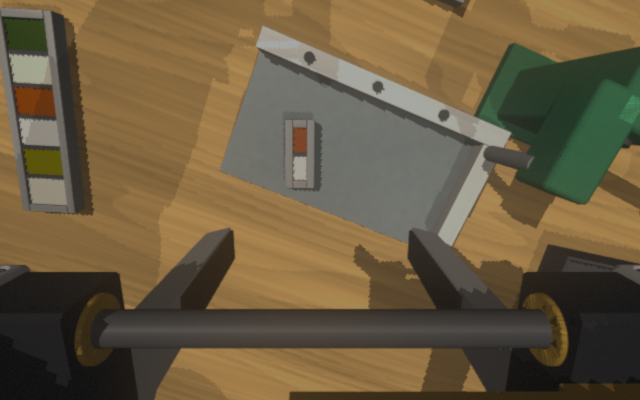

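The wrist view shows the offcut at (300,154), upright in the image as wanted. The inner corner of the fences is near (490,145), the short stop's inside edge runs to about (440,240), and the panel's lower end is at (50,208).

Run:
```python
from g import *
c=load('wrist')
for u,v,h in[(285,121,.024),(314,121,.024),(314,188,.024),(286,188,.024),(258,46,.032),(265,27,.032),(485,147,.032),(511,134,.032),(432,240,.032),(24,211,.018),(72,211,.018),(3,12,.018),(52,12,.018)]:
    print(u,v,ray(c,u,v,h).round(4))
W=pts(c);I=c['img']
m=(W[...,2]>.017)&(W[...,2]<.03)&(np.hypot(W[...,0]-.502,W[...,1]-.082)<.055)
print(cv2.minAreaRect((W[m][:,:2]*1000).astype(np.float32)))
m=(W[...,2]>.028)&(W[...,2]<.037)&(W[...,0]>.56)&(W[...,0]<.61)
q=W[m]
for b in np.arange(-.08,.16,.02):
    s=q[(q[:,1]>b)&(q[:,1]<b+.02)]
    if len(s)>8: print(b.round(3)+.01,np.percentile(s[:,0],[2,98]).round(4))
m=(W[...,2]>.028)&(W[...,2]<.037)&(W[...,1]>-.12)&(W[...,1]<-.07);q=W[m]
for b in np.arange(.46,.58,.02):
    s=q[(q[:,0]>b)&(q[:,0]<b+.02)]
    if len(s)>8: print(b.round(3)+.01,np.percentile(s[:,1],[2,98]).round(4))
```

```text
285 121 [0.5272 0.1058 0.024 ]
314 121 [0.5373 0.0787 0.024 ]
314 188 [0.4732 0.0551 0.024 ]
286 188 [0.463  0.0824 0.024 ]
258 46 [0.5832 0.1508 0.032 ]
265 27 [0.6008 0.1498 0.032 ]
485 147 [ 0.5734 -0.0888  0.032 ]
511 134 [ 0.5937 -0.1069  0.032 ]
432 240 [ 0.4658 -0.0811  0.032 ]
24 211 [0.3383 0.339  0.018 ]
72 211 [0.3565 0.2904 0.018 ]
3 12 [0.5285 0.3882 0.018 ]
52 12 [0.5447 0.3449 0.018 ]
((500.6393127441406, 81.2798080444336), (70.02457427978516, 29.415163040161133), 19.167665481567383)
-0.07 [0.5763 0.5956]
-0.049999999999999996 [0.5769 0.5961]
-0.03 [0.5773 0.5966]
-0.01 [0.5777 0.5971]
0.01 [0.5783 0.5976]
0.03 [0.5788 0.598 ]
0.05 [0.5792 0.5986]
0.06999999999999999 [0.5798 0.599 ]
0.09 [0.5803 0.5995]
0.11 [0.5807 0.6001]
0.13 [0.5812 0.6005]
0.15000000000000002 [0.5816 0.6008]
0.47000000000000003 [-0.1026 -0.0834]
0.49 [-0.1031 -0.0836]
0.51 [-0.1036 -0.084 ]
0.53 [-0.1042 -0.0847]
0.55 [-0.1046 -0.0852]
0.5700000000000001 [-0.1038 -0.0712]
```

```bash
sed -i 's/^PX,PY,PYAW=.*/PX,PY,PYAW=.5755,-.0857,-.0245/' g.py
python3 -m inch '0.3 0.8 -0.82 0.5 0 0 0;0.1 0 0 1 0 0 0.1;0.1 0 0 1 0 0 0;0.1 0 0 1 0 0 0;0 0 0 1 0 0 0;0 0 0 0.6 0 0 0;0 0 0 0.3 0 0 0;0 0 0 0 0 0 0' 15; python3 g.py .5006 .0811 .012 19.5
```

```text
time_s: 3.4
ee_pos: [0.4994, 0.0819, 0.0195]
eef_rot: [-3.141, 0.0, 0.339]
force: [0.1, -0.2, 0.1]
grip_width: 0.0471
grip_force: 0.0
shift [0.031 0.039 0.251] turn [-0.001  0.002 -0.008] t 3.4
```

```bash
python3 -m inch '0 0.03 0.04 0.25 0 0 0;-1 0 0 0 0 0 0;-1 0 0 0 0 0 0;-1 0 0 0 0 0 0;-1 0 0 0 0 0 0;-1 0 0 -0.5 0 0 0;-1 0 0 -1 0 0 0;-1 0 0 -1 0 0 0;-1 0 0 -1 0 0 0;-1 0 0 -0.8 0 0 0' 15; python3 g.py .441 -.304 .15 19.5
```

```text
time_s: 4.65
ee_pos: [0.5009, 0.0814, 0.1435]
eef_rot: [3.141, -0.002, 0.34]
force: [-0.0, 0.4, -0.1]
grip_width: 0.0004
grip_force: 0.0
shift [-6.167 11.443 -0.223] turn [ 0.003 -0.01  -0.001] t 4.65
```

Run:
```python
from g import *
c=snap('wrist','w2.png')
W=pts(c)
m=(W[...,2]>.014)&(W[...,2]<.03)&(W[...,0]>.43)&(W[...,0]<.565)&(W[...,1]>-.05)&(W[...,1]<.15)
q=W[m];print(len(q),cv2.minAreaRect((q[:,:2]*1000).astype(np.float32)))
```

```text
2365 ((500.7668762207031, 81.39529418945312), (70.24507904052734, 29.74272918701172), 19.244888305664062)
```

View pics/w2.png

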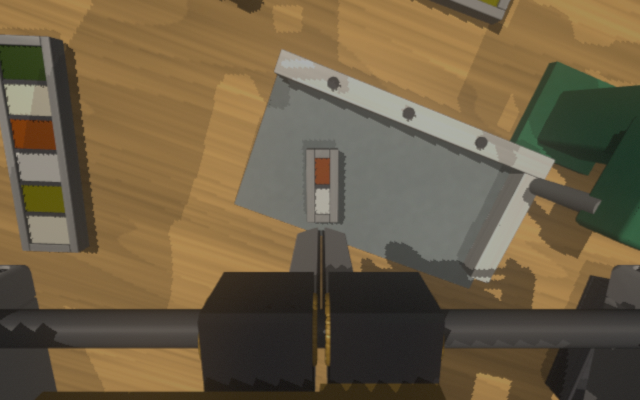

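The offcut is unmoved at (322,186) and the fingers are shut on nothing, so the grasp missed. I'll go down again and check the grip before lifting.

```bash
python3 -m inch '0 0 0 0 0 0 0;0 0 0 1 0 0 0;0 0 0 1 0 0 0;0 0 0 1 0 0 0;0 0 0 0.9 0 0 0;0 0 0 0.4 0 0 0;0 0 0 0 0 0 0' 30;python3 g.py .5006 .0811 .01 19.2; python3 -m inch '-1 0 0 0.1 0 0 0;-1 0 0 0 0 0 0;-1 0 0 0 0 0 0;-1 0 0 0 0 0 0'; python3 g.py .5006 .0811 .01 19.2
```

```text
time_s: 5.58
ee_pos: [0.5002, 0.0813, 0.0114]
eef_rot: [-3.141, 0.002, 0.34]
force: [0.0, 0.7, -0.1]
grip_width: 0.0471
grip_force: 0.0
shift [0.011 0.011 0.048] turn [-0.003  0.009  0.029] t 5.575
time_s: 6.08
ee_pos: [0.5008, 0.0814, 0.0093]
eef_rot: [3.141, -0.0, 0.34]
force: [0.8, -0.1, 0.4]
grip_width: 0.0104
grip_force: 0.0
shift [-0.01   0.005 -0.023] turn [ 0.001 -0.002  0.029] t 6.075
```

Run:
```python
from g import *
c=snap('wrist');d=snap('scene');s=snap('side')
o=ctrl.get_obs();print(o['grip_width'],o['force'],o['ee_pos'])
for n,k in(('w',c),('sc',d),('si',s)):
    p=k['view']@np.r_[o['ee_pos'],1];print(n,(k['intrinsics']@p[:3]/p[2])[:2])
a=cv2.resize(c['img'],(480,300));
b=cv2.resize(d['img'][150:270,260:420],(400,300));e=cv2.resize(s['img'][150:270,280:440],(400,300))
cv2.imwrite('pics/m3.png',np.vstack([np.hstack([b,e]),cv2.copyMakeBorder(a,0,0,0,320,0)]))
```

```text
0.0008450319577690912 [-0.54944496 -0.84813347 -0.18852038] [0.50074574 0.08135239 0.00916636]
w [322.27152009 228.41515958]
sc [342.98366948 227.97475744]
si [340.45838253 246.63874693]
```

View pics/m3.png

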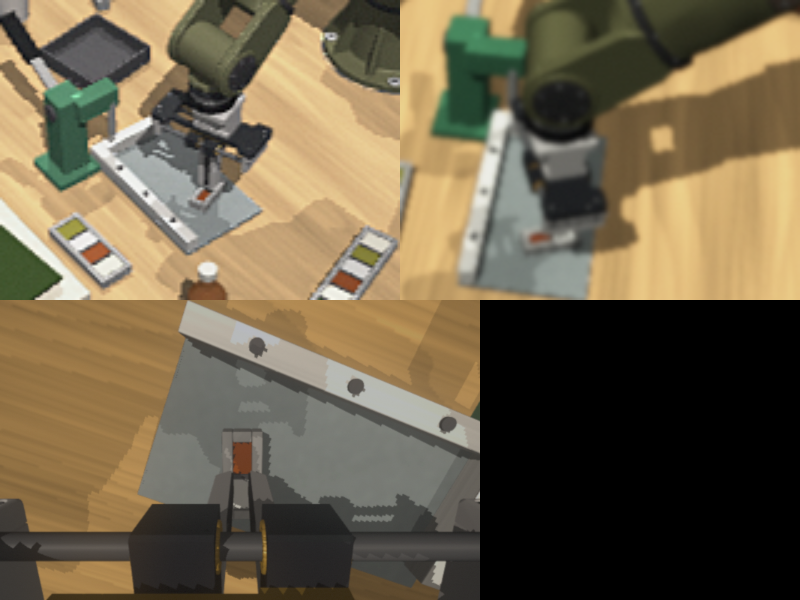

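The fingers close over the offcut without touching it: their tips appear above the frame at about (322,228) in the wrist view. I'll measure the true tip height by depth.

Run:
```python
from g import *
c=snap('wrist');W=pts(c)
for v in range(190,270,5): print(v,[W[v,u].round(4).tolist() for u in (312,322,332)])
for n in('scene','side'):
    c=snap(n);W=pts(c);p=c['view']@np.r_[.5007,.0814,.0092,1];u,v,_=(c['intrinsics']@p[:3]/p[2]).round().astype(int)
    print(n,u,v);
    for k in range(-16,9,2): print(k,[W[v+k,u+j].round(3).tolist() for j in(-3,0,3)])
```

```text
190 [[0.5238, 0.0957, 0.0208], [0.5261, 0.0906, 0.023], [0.5276, 0.0853, 0.0216]]
195 [[0.521, 0.0947, 0.0204], [0.5232, 0.0896, 0.0222], [0.5248, 0.0842, 0.021]]
200 [[0.5187, 0.0938, 0.0221], [0.5203, 0.0885, 0.0212], [0.5221, 0.0832, 0.0208]]
205 [[0.5159, 0.0929, 0.0218], [0.5175, 0.0875, 0.021], [0.5194, 0.0822, 0.0209]]
210 [[0.5131, 0.0919, 0.0218], [0.5146, 0.0865, 0.0205], [0.5166, 0.0813, 0.0209]]
215 [[0.51, 0.0909, 0.0205], [0.512, 0.0856, 0.021], [0.5137, 0.0802, 0.0202]]
220 [[0.5075, 0.09, 0.0215], [0.5095, 0.0847, 0.0219], [0.5113, 0.0794, 0.0217]]
225 [[0.5044, 0.0889, 0.0205], [0.5066, 0.0837, 0.0216], [0.5086, 0.0784, 0.022]]
230 [[0.5071, 0.0895, 0.037], [0.5074, 0.084, 0.0326], [0.5109, 0.0797, 0.0378]]
235 [[0.5077, 0.0894, 0.046], [0.5075, 0.0841, 0.0406], [0.5106, 0.0798, 0.0447]]
240 [[0.5072, 0.0891, 0.0515], [0.5079, 0.0842, 0.0488], [0.5104, 0.08, 0.0515]]
245 [[0.5073, 0.089, 0.0581], [0.5075, 0.0841, 0.0545], [0.5107, 0.0803, 0.0588]]
250 [[0.5077, 0.0889, 0.0649], [0.5078, 0.0842, 0.0613], [0.5102, 0.0803, 0.0636]]
255 [[0.5077, 0.0888, 0.0704], [0.5074
[... 1399 characters left out ...]
0.167, 0.158], [0.498, 0.176, 0.171], [0.491, 0.172, 0.167]]
-8 [[0.506, 0.168, 0.151], [0.498, 0.172, 0.158], [0.49, 0.167, 0.153]]
-6 [[0.506, 0.167, 0.142], [0.498, 0.164, 0.14], [0.49, 0.163, 0.14]]
-4 [[0.506, 0.169, 0.136], [0.498, 0.167, 0.135], [0.49, 0.164, 0.132]]
-2 [[0.511, 0.082, 0.017], [0.502, 0.086, 0.022], [0.494, 0.081, 0.018]]
0 [[0.51, 0.093, 0.021], [0.501, 0.094, 0.023], [0.493, 0.091, 0.021]]
2 [[0.51, 0.099, 0.018], [0.501, 0.097, 0.018], [0.492, 0.092, 0.013]]
4 [[0.509, 0.097, 0.007], [0.5, 0.097, 0.008], [0.492, 0.094, 0.006]]
6 [[0.509, 0.104, 0.006], [0.5, 0.103, 0.006], [0.491, 0.103, 0.008]]
8 [[0.508, 0.109, 0.004], [0.499, 0.111, 0.007], [0.49, 0.111, 0.009]]
```

Depth puts the finger tips at z ≈ 0.03 while the reported TCP is at 0.009, so the tips are about 20 mm higher than reported. I'll open and go lower in small, watched steps.

```bash
python3 -m inch '0 0 0 0 0 0 0;0 0 0 0 0 0 0;0 0 0 0 0 0 0;0 0 0 0 0 0 0;0 0 0 0.2 0 0 0;0 0 0 0.2 0 0 0;0 0 0 0 0 0 0' 20
python3 -m inch '0 0 0 0.1 0 0 0;0 0 0 0 0 0 0'
python3 - <<'E'
from g import *
c=snap('wrist');W=pts(c);o=ctrl.get_obs();print(o['ee_pos'],o['force'])
# finger tips: nearest-z of near-camera finger pixels per column
I=np.nan_to_num(W[...,2],nan=9)
for u in list(range(270,300,4))+list(range(346,376,4)):
    print(u,[W[v,u,2].round(3) for v in range(205,250,4)])
E
```

```text
time_s: 7.25
ee_pos: [0.5003, 0.0813, -0.0036]
eef_rot: [-3.141, 0.001, 0.34]
force: [-0.9, -0.2, 0.3]
grip_width: 0.0466
grip_force: 0.0
time_s: 7.5
ee_pos: [0.5006, 0.0813, -0.0061]
eef_rot: [-3.142, 0.0, 0.34]
force: [-1.0, -0.8, 0.6]
grip_width: 0.0472
grip_force: 0.0
[ 0.50070713  0.08132251 -0.00596891] [-0.12241286  0.23620124  0.18541415]
270 [np.float64(0.008), np.float64(0.008), np.float64(0.008), np.float64(0.009), np.float64(0.007), np.float64(0.009), np.float64(0.02), np.float64(0.027), np.float64(0.032), np.float64(0.033), np.float64(0.038), np.float64(0.045)]
274 [np.float64(0.009), np.float64(0.009), np.float64(0.009), np.float64(0.009), np.float64(0.007), np.float64(0.008), np.float64(0.008), np.float64(0.022), np.float64(0.028), np.float64(0.029), np.float64(0.029), np.float64(0.03)]
278 [np.float64(0.008), np.float64(0.008), np.float64(0.008), np.float64(0.008), np.float64(0.007), np.float64(0.008), np.float64(0.007), np.float64(0.009), np.float64(0.007), np.float64(0.007), np.float64(0.008), np.float64(0.008)]
282 [np.float64(0.007), np.float64(0.008), np.float64(
[... 2271 characters left out ...]
08)]
366 [np.float64(0.01), np.float64(0.008), np.float64(0.008), np.float64(0.007), np.float64(0.008), np.float64(0.008), np.float64(0.008), np.float64(0.023), np.float64(0.025), np.float64(0.025), np.float64(0.026), np.float64(0.025)]
370 [np.float64(0.007), np.float64(0.008), np.float64(0.009), np.float64(0.008), np.float64(0.009), np.float64(0.008), np.float64(0.019), np.float64(0.026), np.float64(0.028), np.float64(0.034), np.float64(0.04), np.float64(0.04)]
374 [np.float64(0.007), np.float64(0.008), np.float64(0.008), np.float64(0.008), np.float64(0.008), np.float64(0.009), np.float64(0.019), np.float64(0.028), np.float64(0.032), np.float64(0.038), np.float64(0.042), np.float64(0.045)]
```

```bash
python3 -m inch '0 0 0 0.15 0 0 0;-1 0 0 0 0 0 0;-1 0 0 0 0 0 0;-1 0 0 0 0 0 0;-1 0 0 0 0 0 0' 20
python3 -m inch '-1 0 0 -0.4 0 0 0;-1 0 0 -1 0 0 0;-1 0 0 -1 0 0 0;-1 0 0 -1 0 0 0;-1 0 0 -1 0 0 0;-1 0 0 -0.6 0 0 0' ; python3 g.py .441 -.304 .14 19.4
```

```text
time_s: 8.18
ee_pos: [0.5007, 0.0813, -0.0105]
eef_rot: [3.142, 0.0, 0.34]
force: [-0.9, -0.0, -0.5]
grip_width: 0.0299
grip_force: 20.0
time_s: 8.93
ee_pos: [0.501, 0.0814, 0.142]
eef_rot: [3.141, -0.002, 0.34]
force: [-0.6, 0.6, -1.2]
grip_width: 0.0295
grip_force: 20.0
shift [-6.173 11.443  0.058] turn [ 0.003 -0.013  0.009] t 8.925
```

```bash
python3 -m inch '-1 -0.515 0.953 0 0 0 0;-1 -0.515 0.953 0 0 0 0;-1 -0.515 0.953 0 0 0 0;-1 -0.515 0.953 0 0 0 0;-1 -0.515 0.953 0 0 0 0;-1 -0.515 0.953 0 0 0 0;-1 -0.515 0.953 0 0 0 0;-1 -0.515 0.953 0 0 0 0;-1 -0.515 0.953 0 0 0 0;-1 -0.515 0.953 0 0 0 0'
python3 -m inch '-1 -0.515 0.953 0 0 0 0;-1 -0.515 0.953 0 0 0 0;-1 0 0 0 0 0 0;-1 0 0 0 0 0 0'
python3 - <<'E'
from g import *
c=snap('wrist','w4.png');go(.441,-.304,-.01,19.4)
W=pts(c);m=(W[...,2]>.03)&(W[...,2]<.04)&(np.hypot(W[...,0]-.441,W[...,1]+.304)<.12);q=W[m];print(len(q),cv2.minAreaRect((q[:,:2]*1000).astype(np.float32)))
E
```

```text
time_s: 10.18
ee_pos: [0.4502, -0.2408, 0.1405]
eef_rot: [3.141, -0.001, 0.34]
force: [-0.2, 0.6, -2.0]
grip_width: 0.0297
grip_force: 20.0
time_s: 10.68
ee_pos: [0.4404, -0.3035, 0.1399]
eef_rot: [3.142, -0.0, 0.34]
force: [-0.1, 0.5, -2.1]
grip_width: 0.0295
grip_force: 20.0
shift [0.007 0.029 4.997] turn [ 0.    -0.001  0.012] t 10.725
2382 ((441.3811950683594, -301.57550048828125), (140.16940307617188, 140.39511108398438), 8.110175132751465)
```

View pics/w4.png

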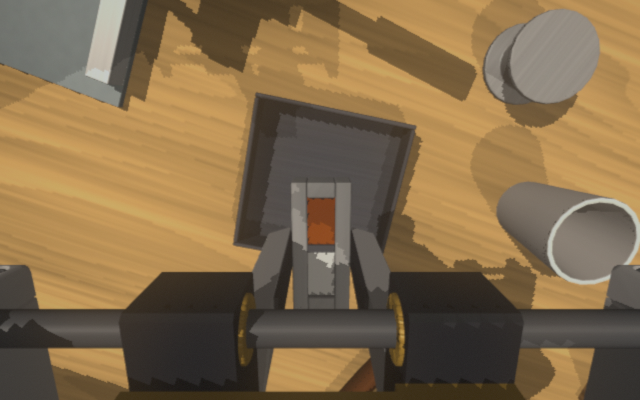

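The offcut hangs at (321,240) over the tray, whose rim corners are at (258,95) and (413,127); the measured tray centre of (441,−302) mm agrees. Lowering and releasing.

```bash
python3 -m inch '-1 0 0 1 0 0 0;-1 0 0 1 0 0 0;-1 0 0 1 0 0 0;-1 0 0 1 0 0 0;-1 0 0 0.6 0 0 0;-1 0 0 0.35 0 0 0;-1 0 0 0.1 0 0 0;-0.2 0 0 0 0 0 0;-0.1 0 0 0 0 0 0;0 0 0 0 0 0 0'
python3 -m inch '0 0 0 -0.7 0 0 0;0 0 0 -1 0 0 0;0.3 0 0 -1 0 0 0;0.5 0 0 -1 0 0 0;0.8 0 0 -1 0 0 0;0.8 0 0 -0.5 0 0 0;0.8 0 0 0 0 0 0'
python3 - <<'E'
from g import *
c=snap('wrist');go(.443,.343,.14,18)
W=pts(c);m=(W[...,2]>.015)&(W[...,2]<.027)&(np.hypot(W[...,0]-.441,W[...,1]+.302)<.055);q=W[m];print(len(q),cv2.minAreaRect((q[:,:2]*1000).astype(np.float32)),np.median(q[:,2]))
E
```

```text
time_s: 11.98
ee_pos: [0.4406, -0.3041, -0.0115]
eef_rot: [3.141, -0.0, 0.34]
force: [0.1, 0.4, -0.0]
grip_width: 0.0463
grip_force: 0.0
time_s: 12.85
ee_pos: [0.4406, -0.3041, 0.1445]
eef_rot: [3.14, -0.001, 0.34]
force: [0.3, 0.8, -1.1]
grip_width: 0.0845
grip_force: 0.0
shift [  7.279 -20.297   0.12 ] turn [-0.002  0.001  0.148] t 12.9
2284 ((440.3367004394531, -302.7434997558594), (70.18277740478516, 29.91273307800293), 19.72390365600586) 0.01938027383350588
```

```bash
for i in 1; do python3 -m inch '0.8 0.35 -0.97 0 0 0 0;0.8 0.35 -0.97 0 0 0 0;0.8 0.35 -0.97 0 0 0 0;0.8 0.35 -0.97 0 0 0 0;0.8 0.35 -0.97 0 0 0 0;0.8 0.35 -0.97 0 0 0 0;0.8 0.35 -0.97 0 0 0 0;0.8 0.35 -0.97 0 0 0 0;0.8 0.35 -0.97 0 0 0 0;0.8 0.35 -0.97 0 0 0 0' ; done
python3 -m inch '0.8 0.35 -0.97 0 0 0 0;0.8 0.35 -0.97 0 0 0 0;0.8 0.35 -0.97 0 0 0 0;0.8 0.35 -0.97 0 0 0 0;0.8 0.35 -0.97 0 0 0 0;0.8 0.35 -0.97 0 0 0 0;0.8 0.35 -0.97 0 0 0 0;0.8 0.35 -0.97 0 0 0 0;0.8 0.35 -0.97 0 0 0 0.15;0.8 0 0 0 0 0 0'
python3 - <<'E'
from g import *
c=snap('wrist','w5.png')
W=pts(c);m=(W[...,2]>.011)&(W[...,2]<.023)&(np.hypot(W[...,0]-.443,W[...,1]-.343)<.12);q=W[m];print(len(q),cv2.minAreaRect((q[:,:2]*1000).astype(np.float32)),np.median(q[:,2]))
go(.443,.343,-.018,18)
E
```

```text
time_s: 14.15
ee_pos: [0.4416, 0.0064, 0.1428]
eef_rot: [-3.141, 0.002, 0.34]
force: [-0.6, -1.2, -0.4]
grip_width: 0.0848
grip_force: 0.0
time_s: 15.4
ee_pos: [0.4432, 0.2849, 0.1424]
eef_rot: [3.141, 0.002, 0.316]
force: [-0.9, -0.5, 0.3]
grip_width: 0.0847
grip_force: 0.0
12600 ((442.2021789550781, 344.0400390625), (199.8746337890625, 56.34758377075195), 17.319631576538086) 0.015720620334024216
shift [ 0.613 -1.881  5.351] turn [0.003 0.013 0.008] t 15.45
```

View pics/w5.png

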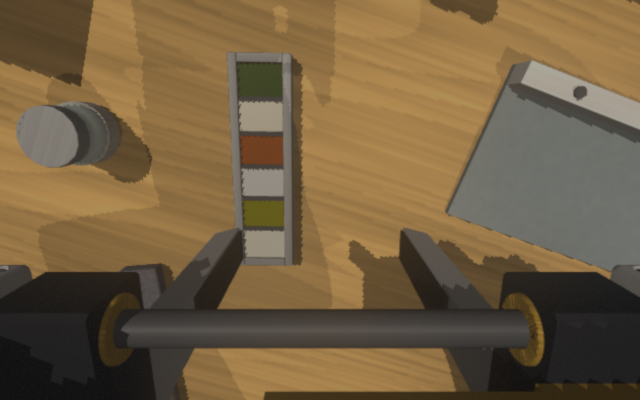

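The panel is seen upright in the image from (262,55) to (268,262), centre (442,344) mm, yaw 17.3°, 200×56 mm as expected.

```bash
python3 -m inch '0.8 0.3 -0.94 0 0 0 0.08;0.8 0.3 -0.97 0 0 0 0;0.8 0 0 1 0 0 0;0.8 0 0 1 0 0 0;0.8 0 0 1 0 0 0;0.8 0 0 1 0 0 0;0.8 0 0 0.6 0 0 0;0.8 0 0 0 0 0 0' 40
python3 g.py .4422 .344 -.016 17.3
```

```text
time_s: 16.45
ee_pos: [0.4434, 0.343, 0.005]
eef_rot: [3.141, 0.002, 0.3]
force: [-0.8, 0.4, -0.2]
grip_width: 0.0847
grip_force: 0.0
shift [-0.028 -0.044  0.702] turn [ 0.004  0.013 -0.014] t 16.45
```

```bash
python3 -m inch '0.8 0 -0.04 0.4 0 0 0;0.6 0 0 0.3 0 0 0;-1 0 0 0 0 0 0;-1 0 0 0 0 0 0;-1 0 0 0 0 0 0;-1 0 0 0 0 0 0;-1 0 0 0 0 0 0' 40
python3 -m inch '-1 0 0 -0.3 0 0 0;-1 0 0 -1 0 0 0;-1 0 0 -1 0 0 0;-1 0 0 -0.7 0 0 0;-1 0 0 0 0 0 -1;-1 0 0 0 0 0 -1;-1 0 0 0 0 0 -1;-1 0 0 0 0 0 -1;-1 0 0 0 0 0 -1'
python3 g.py -58 112 .075 88.6 1 >/dev/null; python3 g.py -.058 .112 .075 88.6 1
```

```text
time_s: 17.32
ee_pos: [0.4437, 0.3451, -0.0146]
eef_rot: [-3.141, -0.0, 0.3]
force: [-0.2, -1.1, 2.3]
grip_width: 0.0557
grip_force: 40.0
time_s: 18.45
ee_pos: [0.4433, 0.345, 0.0753]
eef_rot: [-3.141, 0.0, 1.178]
force: [-0.9, -0.1, -3.0]
grip_width: 0.0558
grip_force: 40.0
world [0.5203 0.0277]
shift [-8.792e+00  6.416e+00  8.000e-03] turn [-2.000e-03  1.000e-03 -2.108e+00] t 18.45
```

```bash
python3 -m inch '-1 0 0 0 0 0 -1;-1 0 0 0 0 0 -1;-1 0 0 0 0 0 -0.1;-1 -0.95 0.26 0 0 0 0;-1 -0.95 0.26 0 0 0 0;-1 -0.95 0.26 0 0 0 0;-1 -0.95 0.26 0 0 0 0;-1 -0.95 0.26 0 0 0 0;-1 -0.95 0.26 0 0 0 0;-1 -0.95 0.26 0 0 0 0'
python3 -m inch '-1 -0.95 0.26 0 0 0 0;-1 -0.95 0.26 0 0 0 0;-1 -0.95 0.26 0 0 0 0;-1 -0.95 0.26 0 0 0 0;-1 0 0 0 0 0 0;-1 0 0 0 0 0 0'
python3 - <<'E'
from g import *
go(*pw(-.058,.112),-.006,88.6)
c=snap('wrist','w6.png');W=pts(c)
m=(W[...,2]>.095)&(W[...,2]<.118)&(W[...,0]<.56)&(W[...,0]>.46)&(W[...,1]>.035)&(W[...,1]<.2)
print(cv2.minAreaRect((W[m][:,:2]*1000).astype(np.float32)),np.median(W[m][:,2]))
E
```

```text
time_s: 19.7
ee_pos: [0.4918, 0.143, 0.0752]
eef_rot: [-3.142, -0.0, 1.535]
force: [0.2, -0.2, -3.7]
grip_width: 0.0553
grip_force: 40.0
time_s: 20.45
ee_pos: [0.5191, 0.0294, 0.0751]
eef_rot: [-3.141, -0.0, 1.537]
force: [-0.3, -0.2, -3.2]
grip_width: 0.0555
grip_force: 40.0
shift [-0.056  0.04   2.702] turn [-0.002 -0.001 -0.053] t 20.45
((518.4286499023438, 82.57271575927734), (79.04910278320312, 95.10004425048828), 0.020925913006067276) 0.10538821465487941
```

View pics/w6.png

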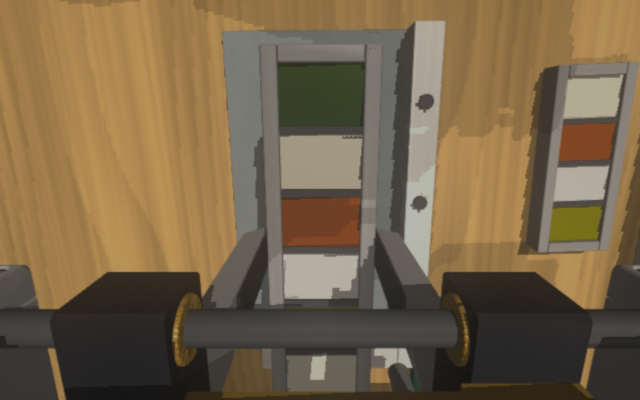

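The strip, held at (320,170), is parallel to the fence (right, at (418,150)) with clearance on both sides. Lowering it onto the bed.

```bash
python3 -m inch '-1 -0.05 0.04 1 0 0 -0.05;-1 0 0 1 0 0 0;-1 0 0 0.4 0 0 0;-1 0 0 0.2 0 0 0;-1 0 0 0 0 0 0' 
python3 -m inch '-1 0 0 0.1 0 0 0;-1 0 0 0 0 0 0;0.4 0 0 0 0 0 0;0.4 0 0 0 0 0 0;0.4 0 0 -0.2 0 0 0;0.4 0 0 -1 0 0 0;0.4 0 0 -0.3 0 0 0'
python3 - <<'E'
from g import *
go(*pw(-.095,.112),.045,88.6)
c=snap('wrist');W=pts(c)
m=(W[...,2]>.021)&(W[...,2]<.028)&(W[...,0]<.57)&(W[...,0]>.44)&(W[...,1]>.035)&(W[...,1]<.2)
r=cv2.minAreaRect((W[m][:,:2]*1000).astype(np.float32));print(r,np.median(W[m][:,2]));b=cv2.boxPoints(r)/1000-[PX,PY];ca,sa=np.cos(PYAW),np.sin(PYAW);print((b@np.array([[ca,-sa],[sa,ca]])).round(4))
E
```

```text
time_s: 21.12
ee_pos: [0.5208, 0.0276, -0.0025]
eef_rot: [3.141, -0.0, 1.548]
force: [0.2, -0.4, -3.7]
grip_width: 0.0554
grip_force: 40.0
time_s: 22.0
ee_pos: [0.5214, 0.0275, 0.0408]
eef_rot: [3.139, -0.0, 1.548]
force: [-0.4, -0.6, -0.7]
grip_width: 0.0659
grip_force: 0.0
shift [ 0.009 -1.271 -0.142] turn [ 0.016 -0.     0.009] t 22.0
((520.6372680664062, 80.79869079589844), (92.70985412597656, 56.279197692871094), 88.7008056640625) 0.02365129241872413
[[-0.087   0.1187]
 [-0.0307  0.1188]
 [-0.0309  0.2115]
 [-0.0871  0.2114]]
```

```bash
python3 -m inch '0.2 0 -0.9 0 0 0 0;-1 0 -0.87 0 0 0 0;-1 0 0 0 0 0 0;-1 0 0 0 0 0 0;-1 0 0 0 0 0 0;-1 0 0 0.7 0 0 0;-1 0 0 0.7 0 0 0;-1 0 0 0.05 0 0 0;-1 0 0 0 0 0 0'
python3 -m inch '-1 0 0.5 0 0 0 0;-1 0 0.4 0 0 0 0;-1 0 0.2 0 0 0 0;-1 0 0.15 0 0 0 0;-1 0 0 0 0 0 0'
python3 g.py -.069 .112 -.003 88.6 1
```

```text
time_s: 23.18
ee_pos: [0.4678, 0.0287, -0.004]
eef_rot: [3.141, -0.0, 1.548]
force: [-0.2, -0.5, -0.1]
grip_width: 0.0003
grip_force: 0.0
time_s: 23.8
ee_pos: [0.5053, 0.0278, -0.0038]
eef_rot: [3.141, -0.0, 1.548]
force: [-4.4, 0.1, 8.3]
grip_width: 0.0004
grip_force: 3.8
world [0.5093 0.028 ]
shift [ 0.007  0.131 -0.025] turn [ 0.003 -0.     0.009] t 23.8
```

```bash
python3 -m inch '-1 0 0.08 0 0 0 0;-1 0 0 0 0 0 0'
python3 -m inch '-1 0 0.06 0 0 0 0;-1 0 0 0 0 0 0'
python3 - <<'E'
from g import *
cc={n:snap(n) for n in('wrist','side','scene')};c=cc['wrist'];W=pts(c);o=ctrl.get_obs();print(o['force'])
m=(W[...,2]>.021)&(W[...,2]<.028)&(W[...,0]<.579)&(W[...,0]>.44)&(W[...,1]>.045)&(W[...,1]<.2)
r=cv2.minAreaRect((W[m][:,:2]*1000).astype(np.float32));print(r,np.median(W[m][:,2]));b=cv2.boxPoints(r)/1000-[PX,PY];ca,sa=np.cos(PYAW),np.sin(PYAW);print((b@np.array([[ca,-sa],[sa,ca]])).round(4))
E
```

```text
time_s: 24.05
ee_pos: [0.5074, 0.0278, -0.0038]
eef_rot: [-3.142, -0.0, 1.548]
force: [-6.0, -0.2, 7.3]
grip_width: 0.0003
grip_force: 4.8
time_s: 24.3
ee_pos: [0.5091, 0.0278, -0.0038]
eef_rot: [-3.141, -0.0, 1.548]
force: [-5.6, -0.8, 8.3]
grip_width: 0.0005
grip_force: 5.0
[-5.30200412  0.07740093  8.47517006]
((548.385009765625, 85.80169677734375), (82.41548919677734, 62.2663459777832), 89.09406280517578) 0.02365791535718345
[[-6.210e-02  1.293e-01]
 [ 2.000e-04  1.299e-01]
 [-5.000e-04  2.123e-01]
 [-6.280e-02  2.117e-01]]
```

```bash
python3 -m inch '-1 0 0.1 0 0 0 0;-1 0 0.05 0 0 0 0;-1 0 0 0 0 0 0'
python3 -m inch '-1 0 0.03 0 0 0 0;-1 0 0 0 0 0 0'
cat > chk.py <<'E'
from g import *
def chk(ymin,ymax):
    c=snap('wrist');W=pts(c);o=ctrl.get_obs();print('F',o['force'].round(1),o['ee_pos'].round(4),o['time_s'])
    ca,sa=np.cos(PYAW),np.sin(PYAW);Q=(W[...,:2]-[PX,PY])@np.array([[ca,-sa],[sa,ca]])
    z=W[...,2]
    for y in np.arange(ymin,ymax,.02):
        m=(abs(Q[...,1]-y)<.006)&(z>.02)&(z<.0285)&(Q[...,0]>-.1)&(Q[...,0]<.004);f=(abs(Q[...,1]-y)<.006)&(z>.0295)&(z<.036)&(abs(Q[...,0]-.01)<.02)
        if m.sum()>20 and f.sum()>5: print('y',y.round(3),'panel x',np.percentile(Q[m][:,0],[1,99]).round(4),'fence',np.percentile(Q[f][:,0],2).round(4))
    m=(z>.021)&(z<.028)&(Q[...,0]>-.05)&(Q[...,0]<-.01)&(Q[...,1]>.15);print('end y',np.percentile(Q[m][:,1],99).round(4) if m.any() else None)
if __name__=='__main__': chk(.1,.22)
E
python3 chk.py
```

```text
time_s: 24.82
ee_pos: [0.5137, 0.0276, -0.0038]
eef_rot: [-3.141, -0.0, 1.548]
force: [-6.7, 0.2, 8.5]
grip_width: 0.0004
grip_force: 5.0
time_s: 25.08
ee_pos: [0.5144, 0.0276, -0.0038]
eef_rot: [-3.141, -0.0, 1.548]
force: [-7.2, 1.2, 8.5]
grip_width: 0.0006
grip_force: 5.4
F [-6.4  0.1  9.9] [ 0.5144  0.0276 -0.0038] 25.125
y 0.1 panel x [-0.0478  0.0009] fence 0.0007
y 0.12 panel x [-0.0703  0.0009] fence 0.0006
y 0.14 panel x [-0.0565  0.0008] fence 0.0007
y 0.16 panel x [-0.0564  0.0008] fence 0.0006
y 0.18 panel x [-0.0562  0.0009] fence 0.0006
y 0.2 panel x [-0.0564  0.0009] fence 0.0006
end y 0.2112
```

```bash
python3 -m inch '-1 0 0.04 0 0 0 0;-1 0 0 0 0 0 0'
python3 -m inch '-1 0 0.04 0 0 0 0;-1 0 0 0 0 0 0'
```

```text
time_s: 25.38
ee_pos: [0.5157, 0.0276, -0.0038]
eef_rot: [-3.141, -0.0, 1.548]
force: [-6.9, 0.5, 9.1]
grip_width: 0.0003
grip_force: 5.2
time_s: 25.62
ee_pos: [0.5159, 0.0276, -0.0039]
eef_rot: [-3.139, 0.0, 1.548]
force: [-12.4, -0.1, 13.4]
grip_width: 0.0004
grip_force: 9.2
```

```bash
python3 -m inch '-1 0 -0.3 0 0 0 0;-1 0 0 -1 0 0 0;-1 0 0 -0.3 0 0 0;-1 1 0.45 0 0 0 0;-1 1 0.45 0 0 0 0;-1 1 0.45 0 0 0 0;-1 1 0 0 0 0 0;-1 0.1 0 0 0 0 0;-1 0 0 0 0 0 0'
python3 g.py -.028 .235 -.003 88.6 1; python3 chk.py
```

```text
time_s: 26.75
ee_pos: [0.551, 0.1493, 0.0342]
eef_rot: [-3.141, 0.0, 1.548]
force: [-0.1, -1.4, 0.4]
grip_width: 0.0003
grip_force: 0.0
world [0.5533 0.1499]
shift [0.021 0.076 1.239] turn [-0.002  0.001  0.01 ] t 26.75
F [-0.6 -0.  -1.1] [0.5511 0.149  0.0343] 26.8
end y 0.212
```

```bash
python3 -m inch '-1 0 0 0.9 0 0 0;-1 0 0 0.3 0 0 0;-1 -0.3 0 0 0 0 0;-1 -0.2 0 0 0 0 0;-1 -0.15 0 0 0 0 0;-1 -0.1 0 0 0 0 0;-1 0 0 0 0 0 0'
python3 -m inch '-1 -0.06 0 0 0 0 0;-1 0 0 0 0 0 0'
python3 -m inch '-1 -0.04 0 0 0 0 0;-1 0 0 0 0 0 0';python3 g.py -.028 .208 -.003 88.6 1
```

```text
time_s: 27.68
ee_pos: [0.5509, 0.1271, -0.0011]
eef_rot: [3.141, 0.0, 1.548]
force: [0.3, -0.4, -0.3]
grip_width: 0.0005
grip_force: 0.0
time_s: 27.92
ee_pos: [0.5507, 0.1256, -0.0013]
eef_rot: [3.141, -0.0, 1.548]
force: [-0.2, 1.9, 1.7]
grip_width: 0.0002
grip_force: 1.0
time_s: 28.18
ee_pos: [0.5506, 0.1244, -0.0014]
eef_rot: [3.141, -0.0, 1.548]
force: [0.3, 4.1, 2.2]
grip_width: 0.0004
grip_force: 1.5
world [0.5526 0.1229]
shift [-0.047  0.066  0.054] turn [ 0.001 -0.001  0.009] t 28.175
```

```bash
python3 -m inch '-1 -0.1 0 0 0 0 0;-1 0 0 0 0 0 0;-1 -0.1 0 0 0 0 0;-1 0 0 0 0 0 0'
python3 - <<'E'
from g import *
for n in('scene','side','wrist'):
    c=snap(n);W=pts(c);ca,sa=np.cos(PYAW),np.sin(PYAW);Q=(W[...,:2]-[PX,PY])@np.array([[ca,-sa],[sa,ca]]);z=W[...,2]
    m=(z>.02)&(z<.028)&(Q[...,0]>-.054)&(Q[...,0]<-.004)&(Q[...,1]>-.0)&(Q[...,1]<.23)
    q=Q[m]
    for x in(-.05,-.028,-.008):
        s=q[abs(q[:,0]-x)<.005]
        if len(s)>5: print(n,x,np.percentile(s[:,1],[1,99]).round(4))
E
```

```text
time_s: 28.68
ee_pos: [0.5506, 0.1222, -0.0012]
eef_rot: [3.14, -0.006, 1.548]
force: [1.0, 32.5, -0.1]
grip_width: 0.0002
grip_force: 16.4
scene -0.05 [0.0059 0.1423]
scene -0.028 [0.003  0.2067]
scene -0.008 [0.0113 0.1971]
side -0.05 [0.1276 0.1993]
side -0.008 [0.162  0.2007]
wrist -0.05 [0.1932 0.2   ]
wrist -0.028 [0.1146 0.2173]
wrist -0.008 [0.1933 0.1998]
```

The force rose to 32 N and the strip's far end measures at y = 0.200, so it is home against the stop. I'll back off and check the long side from above.

```bash
python3 -m inch '-1 0.3 0 0 0 0 0;-1 0.2 0 -0.5 0 0 0;-1 0 0 -1 0 0 0;-1 0 -0.7 -1 0 0 0;-1 -1 -0.7 -1 0 0 0;-1 -1 -0.7 0 0 0 0;-1 -1 0 0 0 0 0;-1 -1 0 0 0 0 0;-1 -1 0 0 0 0 0;-1 0 0 0 0 0 0'
python3 - <<'E'
from chk import *
chk(.04,.22)
cv2.imwrite('pics/w7.png',load('wrist')['img']);go(*pw(-.09,.09),-.003,88.6)
E
```

```text
time_s: 30.08
ee_pos: [0.4844, -0.0169, 0.1044]
eef_rot: [3.141, 0.001, 1.545]
force: [-0.9, -0.3, -0.1]
grip_width: 0.0006
grip_force: 0.0
F [ 0.5  0.7 -0.8] [ 0.4844 -0.0159  0.1042] 30.125
y 0.04 panel x [-0.0555  0.0004] fence 0.0005
y 0.06 panel x [-0.0556  0.0004] fence 0.0003
y 0.08 panel x [-0.0556  0.0005] fence 0.0003
y 0.1 panel x [-0.0556  0.0005] fence 0.0004
y 0.12 panel x [-0.0555  0.0005] fence 0.0005
y 0.14 panel x [-0.0555  0.0005] fence 0.0004
y 0.16 panel x [-0.0556  0.0004] fence 0.0002
y 0.18 panel x [-0.0556  0.0005] fence 0.0003
y 0.2 panel x [-0.0555  0.0007] fence 0.0005
end y 0.1988
shift [0.75  0.09  3.575] turn [ 0.003  0.002 -0.002] t 30.125
```

View pics/w7.png

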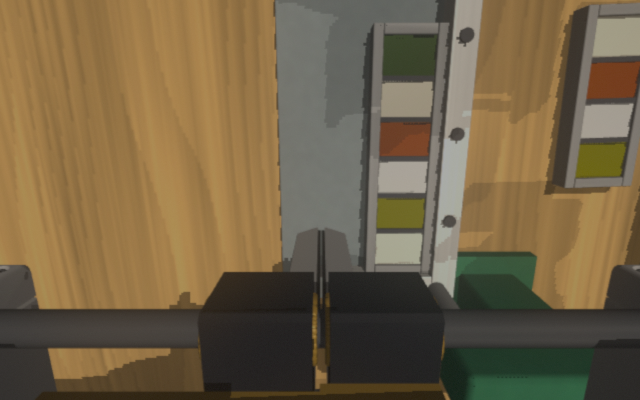

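The strip lies flush: its right edge follows the fence line from (447,25) to (432,270), with no gap. Next is the lever.

```bash
python3 -m inch '-1 -0.2 0 -1 0 0 0;-1 -0.4 0 -1 0 0 0;-1 -0.8 0.2 -1 0 0 0;-1 -1 0.7 -1 0 0 0;-1 -1 0.7 -1 0 0 0;-1 -1 0.7 0 0 0 0;-1 -1 0.7 0 0 0 0;-1 -1 0.7 0 0 0 0;-1 -1 0.7 0 0 0 0;-1 0 0 0 0 0 0'
python3 g.py .055 -.163 .20 88.6 1
python3 - <<'E'
from g import *
c=snap('side');W=pts(c);I=c['img']
P=W;m=(P[...,2]>.16)&(P[...,2]<.23)&(abs(P[...,0]-.63)<.04)&(P[...,1]<-.18)&(P[...,1]>-.3)&(I.max(-1)<60);q=P[m];print(len(q),q.min(0).round(3),q.max(0).round(3),q.mean(0).round(3))
E
```

```text
time_s: 31.38
ee_pos: [0.6118, -0.2408, 0.2526]
eef_rot: [-3.14, -0.0, 1.547]
force: [0.4, 0.4, -0.2]
grip_width: 0.0005
grip_force: 0.0
world [ 0.6265 -0.25  ]
shift [-0.297  0.499  1.752] turn [-0.008 -0.002  0.003] t 31.375
148 [ 0.617 -0.273  0.18 ] [ 0.64  -0.198  0.218] [ 0.628 -0.235  0.199]
```

```bash
python3 -m inch '-1 -0.3 0.5 0.5 0 0 0;-1 0 0 0.9 0 0 0;-1 0 0 0.5 0 0 0;-1 0 0 0.5 0 0 0;-1 0 0 0.5 0 0 0;-1 0 0 0.5 0 0 0;-1 0 0 0 0 0 0'
python3 -m inch '-1 0 0 0.5 0 0 0;-1 0 0 0.5 0 0 0;-1 0 0 0.5 0 0 0;-1 0 0 0.3 0 0 0;-1 0 0 0 0 0 0'
```

```text
time_s: 32.3
ee_pos: [0.6258, -0.2492, 0.1505]
eef_rot: [-3.14, -0.001, 1.548]
force: [-0.3, 2.1, 4.0]
grip_width: 0.0006
grip_force: 1.7
time_s: 32.92
ee_pos: [0.6266, -0.2499, 0.0981]
eef_rot: [3.14, 0.001, 1.548]
force: [-0.2, -1.6, 7.3]
grip_width: 0.0005
grip_force: 3.5
```

```bash
python3 -m inch '-1 0 0 0.15 0 0 0;-1 0 0 0 0 0 0'
python3 -m inch '-1 0 0 0.1 0 0 0;-1 0 0 0 0 0 0'
python3 -m inch '-1 0 0 0.07 0 0 0;-1 0 0 0 0 0 0'
```

```text
time_s: 33.17
ee_pos: [0.6266, -0.2495, 0.094]
eef_rot: [3.14, 0.0, 1.548]
force: [-0.4, 0.9, 7.2]
grip_width: 0.0006
grip_force: 3.5
time_s: 33.42
ee_pos: [0.6266, -0.2492, 0.0911]
eef_rot: [3.14, -0.0, 1.548]
force: [-0.2, 2.0, 7.1]
grip_width: 0.0001
grip_force: 3.6
time_s: 33.67
ee_pos: [0.6267, -0.2492, 0.0891]
eef_rot: [3.14, -0.0, 1.548]
force: [0.3, 2.8, 8.2]
grip_width: 0.0005
grip_force: 3.6
```

```bash
python3 -m inch '-1 0 0 0.07 0 0 0;-1 0 0 0 0 0 0'
python3 -m inch '-1 0 0 0.05 0 0 0;-1 0 0 0 0 0 0'
```

```text
time_s: 33.92
ee_pos: [0.6268, -0.2492, 0.0877]
eef_rot: [3.139, 0.0, 1.548]
force: [-1.7, 2.7, 10.5]
grip_width: 0.0007
grip_force: 4.8
time_s: 34.17
ee_pos: [0.6269, -0.2492, 0.0872]
eef_rot: [3.139, 0.0, 1.548]
force: [-5.0, 4.2, 18.6]
grip_width: 0.0003
grip_force: 8.3
```

The lever is at its stop: the force rises steeply while z stays put. A slight further press, a hold, then release.

```bash
python3 -m inch '-1 0 0 0.03 0 0 0;-1 0 0 0 0 0 0;-1 0 0 0 0 0 0'
python3 -m inch '-1 0 0 -0.3 0 0 0;-1 0 0 -0.6 0 0 0;-1 0 0 -0.6 0 0 0;-1 0 0 -0.6 0 0 0;-1 0 0 -0.6 0 0 0;-1 0 0 -0.8 0 0 0;-1 0 0 -1 0 0 0;-1 0 0 -1 0 0 0;-1 0 0 -0.6 0 0 0;-1 0 0 0 0 0 0'
python3 -m inch '-1 0 -1 0 0 0 0;-1 0 -1 0 0 0 0;-1 0 -1 0 0 0 0;-1 0 -1 0 0 0 0;-1 0 -1 0 0 0 0;-1 0 0 0 0 0 0;-1 0 0 0 0 0 0'
python3 - <<'E'
from m import *
from g import PX,PY,PYAW
cc={n:snap(n) for n in('scene','side')};snap('wrist')
ca,sa=np.cos(PYAW),np.sin(PYAW)
for n,c in cc.items():
    W[n]=P=pts(c);I=c['img']
    m=(P[...,2]>.05)&(P[...,2]<.25)&(abs(P[...,0]-.63)<.03)&(P[...,1]<-.18)&(P[...,1]>-.3)&(I.max(-1)<60);q=P[m];print('grip',n,len(q),q.mean(0).round(3))
    Q=(P[...,:2]-[PX,PY])@np.array([[ca,-sa],[sa,ca]]);z=P[...,2]
    q=Q[(z>.021)&(z<.028)&(Q[...,0]>-.09)&(Q[...,0]<-.004)&(Q[...,1]<.23)&(Q[...,1]>.02)]
    print(n,'x',[ (y,np.percentile(q[abs(q[:,1]-y)<.01][:,0],2).round(4)) for y in(.05,.1,.15,.19)],'end',[(x,np.percentile(q[abs(q[:,0]-x)<.006][:,1],98).round(4)) for x in(-.05,-.028,-.01)])
rect('short',(0.715,0.05),.1,.012,.03);rect('off',(.441,-.302),.055,.012,.028)
rect('bottle',(0.68,0.302),.05,.02,.2);rect('pot',(0.43,0.51),.05,.05,.08);rect('reel',(0.61,-0.41),.06,.04,.07)
i=cv2.resize(cc['scene']['img'][100:300,220:460],(720,600));cv2.imwrite('pics/end.png',i)
E
```

```text
time_s: 34.55
ee_pos: [0.627, -0.2492, 0.0869]
eef_rot: [3.138, 0.0, 1.548]
force: [-7.0, 6.3, 23.7]
grip_width: 0.0006
grip_force: 10.4
time_s: 35.8
ee_pos: [0.6263, -0.2498, 0.2677]
eef_rot: [3.14, 0.001, 1.548]
force: [0.3, -0.6, -1.4]
grip_width: 0.0002
grip_force: 0.0
time_s: 36.67
ee_pos: [0.4764, -0.2461, 0.2659]
eef_rot: [-3.141, -0.0, 1.548]
force: [-0.7, 0.5, 0.3]
grip_width: 0.0008
grip_force: 0.0
grip scene 134 [ 0.63  -0.236  0.2  ]
scene x [(0.05, np.float64(-0.0538)), (0.1, np.float64(-0.0481)), (0.15, np.float64(-0.0548)), (0.19, np.float64(-0.0598))] end [(-0.05, np.float64(0.1965)), (-0.028, np.float64(0.1944)), (-0.01, np.float64(0.1997))]
grip side 155 [ 0.628 -0.234  0.199]
side x [(0.05, np.float64(-0.0534)), (0.1, np.float64(-0.0534)), (0.15, np.float64(-0.0539)), (0.19, np.float64(-0.0532))] end [(-0.05, np.float64(0.1973)), (-0.028, np.float64(0.1985)), (-0.01, np.float64(0.1977))]
short scene 307 c 716.4 56.0 wh 141.2 57.5 a 89.47 z 0.0172
short side 172 c 706.2 92.1 wh 42.3 69.4 a 3.66 z 0.0153
off scene 50 c 444.6 -301.2 wh 69.6 30.5 a 19.64 z 0.019
off side 97 c 441.5 -301.1 wh 68.1 33.1 a 18.14 z 0.0171
bottle scene 400 c 683.0 288.6 wh 44.1 56.2 a 42.32 z 0.0936
bottle side 705 c 672.5 291.9 wh 56.1 45.2 a 19.87 z 0.0937
pot scene 148 c 422.3 505.5 wh 52.3 45.6 a 43.14 z 0.0598
pot side 399 c 421.7 508.6 wh 48.0 47.5 a 20.67 z 0.0586
reel scene 127 c 607.2 -433.9 wh 67.4 67.6 a 69.12 z 0.0501
reel side 177 c 604.1 -434.4 wh 65.4 65.9 a 4.27 z 0.0482
```

View pics/end.png

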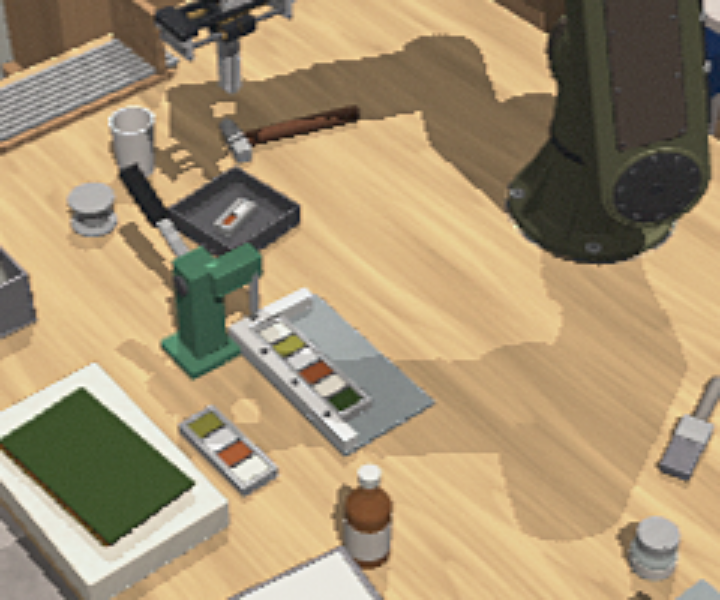

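The end view shows the offcut in the tray (235,213), the strip in the fence corner (310,365), the lever back up (145,195), and everything else where it was. Handing in.

```bash
python3 -c "
from station import ticket
print(ticket.hand_in())"
```

```text
the job is handed in; nothing more can be done
None
```

The job is handed in at about 37 s: offcut in the tray, strip flush against both fences, lever pressed to its stop and back up, and the other things I re-measured or saw in the last picture where they were; the hand-in returned no verdict.

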